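# Draw the maker's stamp from under its hood and mark the blank

## Robot

A 7-joint arm with a two-finger parallel gripper is mounted at the origin on the work surface. World frame = base frame: x ahead of the robot, y to its left, z up, the work surface at z = 0. Lengths are in m, angles in rad, forces in N, time in s.
With the tool pointing down it reaches from about 0.4 to 0.85 m from the base axis. Payload 10.4 kg.
Tool frame: the origin (TCP) lies between the finger pads; the fingertips stand 22 mm ahead of it and the grasp point (between the pads) lies 3 mm ahead of it; z points along the fingers, y is the line along which they close (so a half turn about z gives the same grasp; the last joint's range is limited). The gripper opens to 85 mm and grips with 20 to 120 N. Pads are 22 mm wide; open, the fingers measure 114 mm over their backs; the gripper's body (76 mm by 85 mm) begins 54 mm behind the grasp point. The pads swing forward as they close: fully open they stand 13 mm farther back than shut.
Start: joints at [-1.257, 0.332, -0.065, 1.46, 0.022, 1.35, -0.088], TCP at [0.207, 0.59, 0.221] pointing down, gripper open.
Joint ranges: [-2.6, 2.6], [-0.5, 2.12], [-1.47, 1.34], [0.16, 2.42], [-1.27, 4.41], [0.06, 2.06], [-2.6, 2.6]. Speed limits (rad/s): [2.22, 2.22, 2.79, 2.79, 3.14, 3.14, 3.14].

## Interface

Orientations are given as a unit quaternion [x, y, z, w].
In Python, from workcell import manip, camera, ticket, boxes_of, outline_of gives the robot as it stands.
- The arm moves only by the tool carry_out, never from a script. Its argument "deltas" is a list of rows, each a list of 5 numbers: the shift along the tool's x, y, z as a fraction of full scale, then the turn about the tool's z as a fraction of full scale, then the opening, from -1 (shut) to 1 (fully open), so that 0 is half open. In form: [[tx, ty, tz, spin, gripper], ...]. A call has 1 to 20 rows; each row is the pose to reach, as a shift and turn from the pose commanded when the call began, along the tool's axes at that moment; what a row does not reach only later rows make up. Full scale, the value 1, is 150 mm for a shift and 30 degrees for a turn. A row lasts 1/8 s, in which the tool goes at most 62.5 mm and 10.7 degrees, less where a joint would pass 70% of its speed; a pose out of reach is approached as far as the arm can. A call with a number of a shift or a turn outside -1 to 1 is refused whole. A call with a gripper value outside its range is refused whole. The fingers move at their own pace and stop on an object; "force" is the grip in N (left out, the last holds). Time passes only in rows, so rows that repeat a pose let the fingers close. It gives the time, the measured TCP pose, the force, the opening and the grip force at its end, in the units of the state.
- manip.get_obs(): the state, without advancing time (a new reading comes with each control period).
- camera(name): name is "side" or "top"; returns a dict with "img" (400x640x3 uint8, red, green, blue), "depth" (400x640 float32, m along the optical axis (not along the pixel's ray), 0 where there is no reading), "vertical_fov" (degrees; the focal length in pixels is half the picture's height over the tangent of half this angle, whatever the lens; pixels are square), "cx", "cy" (the principal point, pixels), "R" (3x3) and "t" (3): a world point X has camera coordinates R X + t. Camera axes: x right, y down, z forward; pixel columns grow to the right and rows downward; lengths in m; the calibration is good to about 2 mm. A picture is of the moment at which its call begins.
- ticket.hand_in(): hands the job in; it is judged then, once.
Trained networks look in a picture, given as the dict that the camera call returned (one of the last four; its "shot" number tells which), for a name from the list of things; names that differ only in an ending like _2 or _b are one class to them, and where a whole thing is asked for, a point or a joint stands for the part that bears it (a point fixed in the world has none). Each returns a list of dicts, best first, with "conf" (0 to 1); they miss things now and then, are a little off and sometimes report something else, mostly with a low value. They report only what shows in the picture. A call takes as long as a camera call. They do not tell look-alikes from the thing itself.
- boxes_of(query, picture): "position" ([x, y, z] in m, in world coordinates, good to about 4 mm: the middle of the surface that is visible of it).
- outline_of(query, picture): "region" (400x640 bool, what is visible of it).
The state is a dict: "clock": time; "joint_pos": joint angles; "joint_velocities": joint speeds; "tau": joint torques, N m; "position": TCP position; "ee_rot": TCP orientation; "ft_force": force on the tool from outside, world axes, zero at the start; "torque": the same for the moment, N m; "grip_width": opening from 0.0 (shut) to 1.0 (fully open); "grasp_force": force on a finger pad.
Only numpy, scipy, OpenCV 4.12 (cv2) and the standard library are available. Lean on these libraries where they do the work, as an engineer would, in place of code of your own. Each camera call takes 0.05 s, during which the arm holds its last target. There are 200 camera calls.

## Task

Slide the maker's-mark stamp out from under its low hood (it has a pull tab with an upturned lip to hook), keeping it standing on the bench until it is fully clear in front. Then pick it up by its handle, press it squarely on the middle of the brass blank with a firm push of about 15 N, never over 45 N, held for half a second or more, and lift it straight off without shifting the blank. Finish by standing the stamp upright near the middle of the cork pad and letting go; leave the other tools where they lie.

Things in the scene. Friction and masses are not known exactly. Their poses are not given: they have to be found in the camera images.
- hood: Fixed steel hood, 75 mm deep (x), 74 mm wide: 6 mm aluminium roof from 60 to 66 mm high on two 5 mm side cheeks and a back wall, 64 mm wide inside, no floor but the bench. Origin: bench level, under the roof's centre. Open front towards its own -x, roof edge at x = -37.5 mm. The 56 mm high stamp starts inside, only its tab sticking out; it must be slid along the hood's -x before it can rise.
- stamp_grip (a point): Middle of the handle of the loose stamp (0.2 to 0.4 kg), 34 mm above its underside. Below: round steel die foot 40 mm across, 12 mm high. Handle: square wooden post 22 x 22 mm, faces along x and y, from 12 to 56 mm high. A pull tab runs from the foot along -x (see stamp_lip). z up when it stands; at the start its x axis is within 0.07 rad of the hood's x.
- stamp_lip (a point): Centre of the upturned lip at the end of the stamp's flat aluminium pull tab, 72.5 mm along the stamp's -x from the handle's axis, 14 mm above its underside. Lip 5 mm thick (x), 30 mm wide (y), top at 23 mm. Tab 26 mm wide, top at 9 mm. A fingertip let down on the hood side of the lip, above the tab, can hook and pull it; 35 to 55 mm of free tab lie between lip and roof edge.
- stamp_die (a point): The centre of the underside of the stamp's die foot (the marking face), 34 mm below stamp_grip; same axes.
- blank_center (a point): Loose brass blank, a disc 60 mm in diameter and 4 mm thick, 90 g, lying on the steel block, not fastened. The point is its centre, half-way up; z up.
- anvil_base: Fixed black rubber base, 96 x 96 x 14 mm, that carries the 80 x 80 mm steel bench block. Origin: centre of its underside, at bench level. The top of the block is 36 mm above it, the top of the blank 40 mm.
- anvil (a joint): How far the steel block has sunk on its springs (m): 0 at rest, about 0.001 for each 5 N of push on top of a first 1 N, stop at 0.006.
- pad: Fixed flat cork pad, 130 x 130 x 3 mm, on the bench. Origin: centre of its underside.
- hammer: Bystander: small hammer lying on the bench, 200 mm long.
- jar: Bystander: small amber glass jar with metal cap, 44 mm in diameter, 45 mm high, standing.
- file: Bystander: thin needle file with a wooden handle, 180 mm long, lying.
- clamp: Bystander: wooden ring clamp, 90 x 26 mm, 22 mm high, with a brass band, lying.
Mind the look-alikes: they are no part of the job. There is more than one size of the pad; the one meant has the size given above. Leave any turquoise look-alike of the part that bears stamp_grip alone.

How it is judged:
On the way, in this order (a step that is already met when the one before it is completed fails the run):
1. the stamp has been slid fully out of the hood's front, still standing on the bench (x of stamp_die in the frame of hood below -0.06 m and height (world z) of stamp_die below 0.008 m and angle between stamp_die's own z axis and vertical below 0.2 rad), for 0.1 s.
2. the stamp is pressed squarely (within 0.12 rad) on the middle of the blank (within 9 mm), with 8 to 45 N, for 0.4 s (contact force between stamp and blank between 8 and 45 N and horizontal distance between stamp_die and blank_center below 0.009 m and angle between stamp_die's own z axis and vertical below 0.12 rad), for 0.4 s.
3. the stamp is lifted off, more than 12 mm above the blank, which has not shifted by more than 5 mm (z of stamp_die in the frame of blank_center above 0.014 m and distance of blank_center from where it was at the start of the episode below 0.005 m), for 0.1 s.
At the end, for the whole second after the job is handed in: The stamp stands upright (within 0.1 rad) and at rest with its foot on the cork pad, its centre within 45 mm of the pad's centre; the blank lies on the block within 5 mm of where it started (horizontal distance between stamp_die and pad below 0.045 m and height (world z) of stamp_die below 0.008 m and angle between stamp_die's own z axis and vertical below 0.1 rad and linear speed of stamp below 0.02 m/s and distance of blank_center from where it was at the start of the episode below 0.005 m); the robot touches nothing.
It fails at once if the blank is pressed with more than 45 N (contact force between stamp and blank above 45 N).
It fails at once if the stamp is tipped over (angle between stamp_die's own z axis and vertical above 0.7 rad).
It fails at once if a bystander (hammer, jar, file or clamp) is moved by more than 30 mm (distance of any of hammer, jar, file, clamp from where it was at the start of the episode above 0.03 m).
It also fails if it takes over 72 s, if anything falls off the work surface, if the arm or the gripper's body presses on something with over 40 N, if the wrist force passes 120 N, or if a joint passes its speed limit or range.

## Working session

There is one attempt and no reset: what is moved stays moved. The work goes in short steps, Python scripts to look and compute and a tool call to move; the robot and the scene stay as the last step left them, time stands still between calls to the robot, and variables do not carry over. Pictures are saved under pics/ and viewed, at most 10 in all, crops included, and the job is handed in when it is done.

Besides the shell and the picture viewer there is one more tool, called after "Request:" as name([rows], argument=value, ...), one row to a line, values as JSON. carry_out: Moves the arm, as the interface text tells. Its arguments: {"type":"object","properties":{"deltas":{"type":"array","items":{"type":"array","items":{"type":"number"}}},"force":{"type":"number"}},"required":["deltas"]}

```bash
mkdir -p pics
cat > h.py <<'E'
import numpy as np, cv2
from workcell import manip, camera, ticket, boxes_of, outline_of
def pts(c):
    d=c["depth"];f=200/np.tan(np.radians(c["vertical_fov"])/2)
    v,u=np.mgrid[0:400,0:640]
    P=np.stack([(u-c["cx"])/f*d,(v-c["cy"])/f*d,d],-1)
    return (P-c["t"])@c["R"]
def save(c,n,crop=None,s=1):
    im=c["img"][:,:,::-1]
    if crop: im=im[crop[1]:crop[3],crop[0]:crop[2]]
    cv2.imwrite("pics/"+n,cv2.resize(im,None,fx=s,fy=s,interpolation=cv2.INTER_CUBIC))
def pix(c,X):
    f=200/np.tan(np.radians(c["vertical_fov"])/2);q=c["R"]@np.array(X)+c["t"]
    return (q[:2]/q[2]*f+[c["cx"],c["cy"]]).round()
E
python3 - <<'E'
from h import *
np.set_printoptions(precision=4,suppress=True)
o=manip.get_obs();print({k:np.round(v,3) for k,v in o.items()})
for n in ["top","side"]:
    c=camera(n);save(c,n+"0.png",s=1.25)
    print(n,"cam at",-c["R"].T@c["t"],c["vertical_fov"])
    for q in ["hood","stamp_grip","stamp_lip","blank_center","anvil_base","pad","hammer","jar","file","clamp"]:
        for b in boxes_of(q,c): print(q,np.round(b["position"],4),round(b["conf"],2),pix(c,b["position"]))
E
```

```text
{'clock': np.float64(0.0), 'joint_pos': array([-1.257,  0.333, -0.065,  1.461,  0.022,  1.35 , -0.088]), 'joint_velocities': array([ 0.002, -0.001, -0.001, -0.   , -0.001, -0.001, -0.   ]), 'tau': array([ -0.001, -62.545,   0.049, -39.163,   0.016,   0.01 ,  -0.   ]), 'position': array([0.206, 0.59 , 0.221]), 'ee_rot': array([ 0.168,  0.986, -0.001, -0.   ]), 'ft_force': array([-0.401,  0.395,  0.578]), 'torque': array([ 0.007, -0.016,  0.023]), 'grasp_force': np.float64(0.0), 'grip_width': np.float64(1.002)}
top cam at [0.3583 0.0039 1.0776] 49.8005171279451
hood [0.6101 0.0278 0.0652] 0.78 [305. 137.]
stamp_grip [0.5503 0.0104 0.0085] 0.83 [313. 165.]
stamp_grip [ 0.5649 -0.1097  0.0149] 0.72 [361. 158.]
stamp_grip [ 0.5433 -0.2392  0.0323] 0.55 [415. 164.]
stamp_lip [ 0.5555 -0.1132  0.0116] 0.87 [363. 162.]
stamp_lip [0.5495 0.0121 0.0096] 0.63 [313. 166.]
blank_center [ 0.5404 -0.2484  0.0429] 0.55 [420. 165.]
anvil_base [ 0.546  -0.239   0.0335] 0.96 [415. 163.]
anvil_base [0.5484 0.0107 0.0053] 0.31 [313. 166.]
pad [0.5023 0.2503 0.0005] 0.78 [218. 187.]
pad [0.2313 0.2838 0.0
[... 352 characters left out ...]
 [367. 232.]
stamp_grip [0.5622 0.0141 0.0078] 0.73 [358. 191.]
stamp_lip [0.5604 0.0108 0.0085] 0.84 [358. 192.]
stamp_lip [ 0.6663 -0.2177  0.0418] 0.58 [428. 248.]
stamp_lip [0.4632 0.3835 0.0181] 0.26 [295. 105.]
blank_center [ 0.5367 -0.253   0.0416] 0.75 [380. 272.]
anvil_base [ 0.5459 -0.2801  0.0339] 0.75 [387. 283.]
pad [ 0.5083  0.2418 -0.0005] 0.68 [319. 138.]
pad [0.2309 0.2798 0.0063] 0.64 [224. 142.]
pad [ 0.5548 -0.2707  0.0381] 0.52 [390. 278.]
hammer [0.6584 0.2838 0.026 ] 0.73 [365. 115.]
hammer [ 0.5404 -0.2543  0.0416] 0.73 [382. 272.]
jar [ 0.6684 -0.2162  0.0428] 0.9 [428. 247.]
file [ 0.4397 -0.4004  0.0132] 0.77 [356. 347.]
clamp [0.4611 0.3803 0.0191] 0.6 [295. 105.]
```

View pics/top0.png

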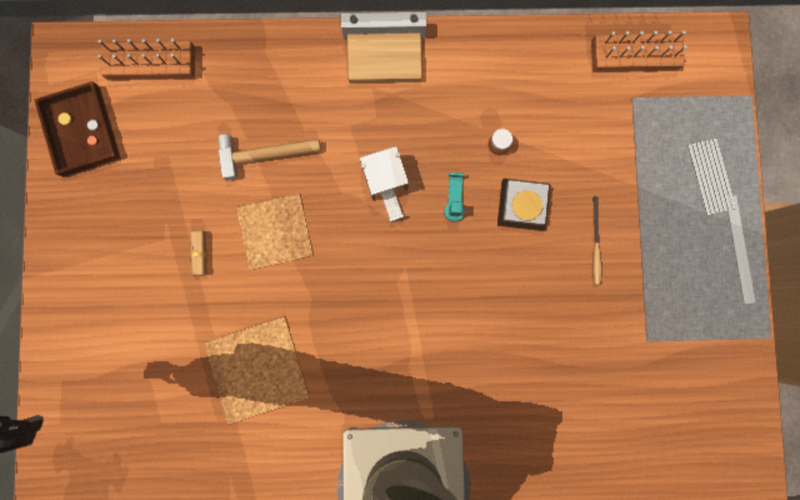

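View pics/side0.png

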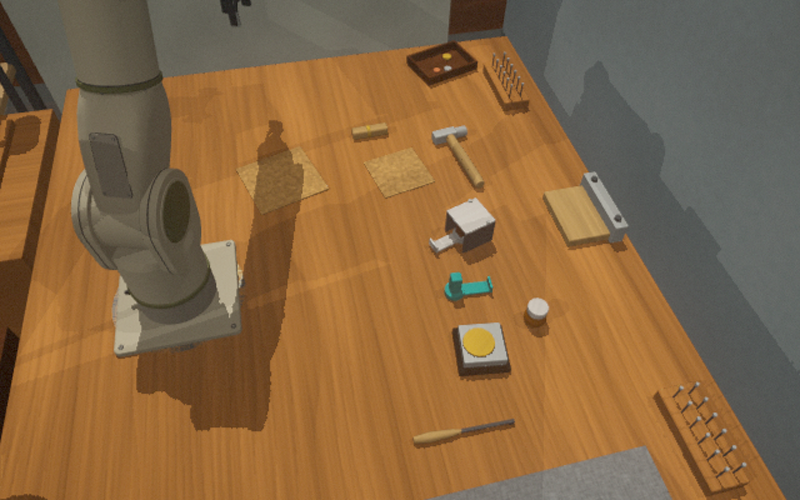

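Top view: the hood is at about (385,172) with the tab and lip pointing to (397,215). The turquoise look-alike is at (455,197), the anvil and blank at (525,205). Of the two cork pads, the upper one at (275,232) is about 65 px, so roughly 130 mm, and is the right one. The lower one is larger. Now I'll measure precisely.

```bash
cat > m.py <<'E'
from h import *
np.set_printoptions(precision=4,suppress=True)
def rect(P,m):
    q=P[m][:,:2].astype(np.float32)
    return len(q),np.round(cv2.minAreaRect(q*1000),1) if 0 else [np.round(x,1) for x in cv2.minAreaRect(q*1000)], q.mean(0)
for n in ["top","side"]:
    c=camera(n);P=pts(c);x,y,z=P[...,0],P[...,1],P[...,2]
    near=lambda a,b,r:(np.hypot(x-a,y-b)<r)&(c["depth"]>0)
    print(n,"bench z",np.median(z[near(.45,0,.05)]))
    print("roof",rect(P,near(.615,.02,.08)&(z>.061)))
    print("lip",rect(P,near(.555,.01,.06)&(z>.017)&(z<.03)))
    print("tab",rect(P,near(.555,.01,.07)&(z>.006)&(z<.03)))
    im=cv2.cvtColor(c["img"],cv2.COLOR_RGB2HSV)
    yel=near(.54,-.25,.06)&(im[...,1]>120)&(z>.03)
    print("blank",rect(P,yel),np.median(z[yel]))
    print("block",rect(P,near(.54,-.25,.08)&(z>.03)))
    print("turq",rect(P,near(.55,-.12,.08)&(z>.008)&(im[...,0]>75)&(im[...,0]<100)&(im[...,1]>100)))
    for b in outline_of("pad",c)[:2]:print("pad",b["conf"],rect(P,b["region"]&(c["depth"]>0)))
E
python3 m.py
```

```text
top bench z -0.00010831365465418712
roof (962, [array([611.4,  24.6]), array([76.1, 75.4]), np.float64(17.3)], array([0.6112, 0.0241], dtype=float32))
lip (30, [array([552.2,  12.2]), array([61.5, 75.3]), np.float64(6.4)], array([0.5353, 0.0028], dtype=float32))
tab (268, [array([557. ,   5.3]), array([108.5,  73.6]), np.float64(87.8)], array([0.5559, 0.0107], dtype=float32))
blank (436, [array([ 542.9, -254.1]), array([57., 55.]), np.float64(41.6)], array([ 0.5431, -0.254 ], dtype=float32)) 0.0394204344275102
block (1055, [array([ 550.4, -254.7]), array([80.8, 80.6]), np.float64(81.6)], array([ 0.5495, -0.2537], dtype=float32))
turq (306, [array([ 566.5, -114.8]), array([35.4, 92.4]), np.float64(87.6)], array([ 0.5618, -0.1145], dtype=float32))
pad 0.84 (2663, [array([507.7, 247.8]), array([131.3, 133. ]), np.float64(13.3)], array([0.5064, 0.2473], dtype=float32))
pad 0.83 (4651, [array([233.5, 283.2]), array([167.6, 167.4]), np.float64(16.9)], array([0.2335, 0.2831], dtype=float32))
side bench z -0.001310456124250346
roof (612, [array([610.7,  23. ]), array([79.2, 78.5]), np.float6
[... 194 characters left out ...]
), array([85.2, 80.5]), np.float64(26.4)], array([0.5689, 0.0095], dtype=float32))
blank (454, [array([ 542.7, -248.6]), array([72.5, 57.7]), np.float64(85.7)], array([ 0.5422, -0.2567], dtype=float32)) 0.03877192414975816
block (1081, [array([ 549.5, -255.2]), array([82.9, 80. ]), np.float64(82.1)], array([ 0.5482, -0.2585], dtype=float32))
turq (207, [array([ 566.2, -119.2]), array([29.9, 94.2]), np.float64(86.2)], array([ 0.5605, -0.1199], dtype=float32))
pad 0.85 (1389, [array([508., 249.]), array([135.7, 140.4]), np.float64(11.6)], array([0.5065, 0.2443], dtype=float32))
pad 0.6 (287, [array([559.1,   5.7]), array([73.5, 49.4]), np.float64(15.0)], array([0.5594, 0.0095], dtype=float32))
```

```bash
cat > lip.py <<'E'
from h import *
np.set_printoptions(precision=4,suppress=True)
a=np.radians(17.3);X=np.array([np.cos(a),np.sin(a)]);Y=np.array([-X[1],X[0]]);H=np.array([.6112,.0243])
for n in ["top","side"]:
    c=camera(n);P=pts(c);r=P[...,:2]-H;hx,hy,z=r@X,r@Y,P[...,2]
    m=(hx<-.042)&(hx>-.13)&(abs(hy)<.03)&(z>.005)&(z<.03)&(c["depth"]>0)
    print(n,m.sum(),"hx",hx[m].min(),hx[m].max(),"hy",hy[m].min(),hy[m].max())
    for lo in np.arange(-.115,-.04,.008):
        k=m&(hx>=lo)&(hx<lo+.008)
        if k.sum()>1: print(round(lo+.004,3),k.sum(),hy[k].min(),hy[k].max(),hy[k].mean(),z[k].mean(),z[k].max())
    if n=="top": save(c,"lip.png",(270,110,350,190),7)
E
python3 lip.py
```

```text
top 201 hx -0.12277570618634673 -0.042056827095195745 hy -0.009819204809250385 0.029919777862637262
-0.103 2 0.01641953797520797 0.029919777862637262 0.023169657918922615 0.005125465603674319 0.005207519153844282
-0.087 32 -0.009464507438324495 0.017441036764691206 0.004247335269586567 0.02013175353991077 0.025098155254826622
-0.079 31 -0.009126088037475865 0.016486188997227195 0.0035430107727245745 0.008812717236182495 0.01352849447208021
-0.071 30 -0.007992887149168541 0.016490028381630443 0.004337711858605457 0.009107505565121158 0.013243958436760073
-0.063 33 -0.00906519605676497 0.016371199068366087 0.003230476972591136 0.008961835395749379 0.012186713116724746
-0.055 35 -0.009045461952275726 0.016290950461358502 0.003795318226653529 0.008613632042180778 0.011772898324341799
-0.047 30 -0.009077667811456877 0.01628333048441783 0.00434090986705801 0.008636560702103871 0.011023249062877305
-0.039 6 -0.0060261680610807665 0.01482687918396722 0.004835227676531545 0.009546841892617034 0.011629844335815686
side 151 hx -0.09200831267333316 -0.042385952470087446 hy -0.019071768168062986 0.027749607225075506
-0.095 8 -0.01000590274202703 0.015610651016895617 0.0048618958211648555 0.016319632033354348 0.02259024050785357
-0.087 37 -0.012075959609547967 0.017793520241466656 0.0014092396904948701 0.01618026453490754 0.024912720334285612
-0.079 16 -0.011585410995704669 0.013478669374732619 5.962889125759891e-05 0.008527540673829966 0.010986168949526065
-0.071 23 -0.019071768168062986 0.016870338051196507 0.003267975229961016 0.007542163797178943 0.00979154655086958
-0.063 21 -0.012029719995996918 0.027749607225075506 0.005671873367102284 0.008064680046617747 0.01127268582509796
-0.055 22 -0.011438526836118157 0.014831559211733387 0.0012129027958534702 0.008011037770078715 0.012993351724657478
-0.047 23 -0.010433486536854799 0.016547351601026116 0.0024441416796739486 0.007917610251177945 0.012064997456346389
```

View pics/lip.png

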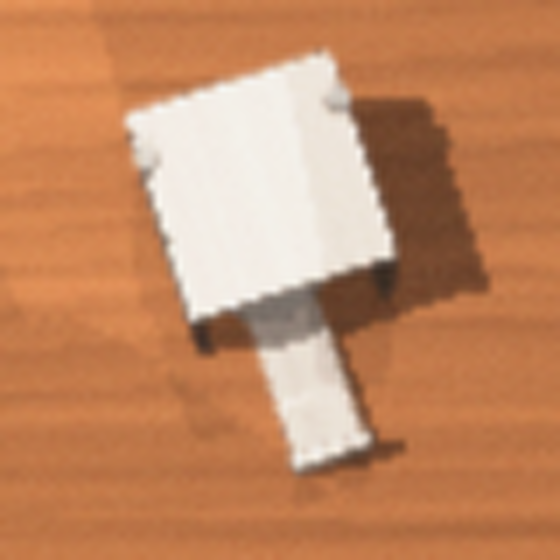

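The tab is aligned with the hood (yaw about 17.3°) and offset by hy ≈ +3.5 mm, with the lip at hx ≈ -87 mm. I'll move towards it with the gripper shut, turning as I go.

Request:
carry_out([
  [-1,-0.85,0,-1,-1],
  [-1,-0.85,0,-1,-1],
  [-1,-0.85,0,-1,-1],
  [-1,-0.85,0,-1,-1],
], force=60)

```text
clock: 1.9
position: [0.3091, 0.4163, 0.2219]
ee_rot: [-0.091, 0.996, -0.0, 0.001]
ft_force: [0.5, 0.6, 0.9]
grip_width: 0.146
grasp_force: 0.0
```

```bash
cat > go.py <<'E'
import sys
from h import *
from scipy.spatial.transform import Rotation as R
# target x y z [yaw of tool x, deg] -> units
def go(t,yaw=None):
    o=manip.get_obs();M=R.from_quat(o["ee_rot"]).as_matrix()
    d=M.T@(np.array(t)-o["position"])/.15
    cur=np.degrees(np.arctan2(M[1,0],M[0,0]))
    s=0 if yaw is None else -((yaw-cur+180)%360-180)/30
    print("clock",o["clock"],"pos",o["position"].round(4),"yaw",cur.round(1),"delta",d.round(3),"spin",round(s,3))
if __name__=="__main__":
    a=list(map(float,sys.argv[1:]));go(a[:3],a[3] if len(a)>3 else None)
E
python3 go.py .547 .008 .15 197.3
```

```text
clock 1.9 pos [0.3091 0.4163 0.2219] yaw -169.5 delta [-1.064 -2.965  0.482] spin -0.227
```

Request:
carry_out([
  [-0.35,-1,0,-0.227,-1],
  [-0.35,-1,0,-0.227,-1],
  [-0.35,-1,0,-0.227,-1],
])

```text
clock: 2.28
position: [0.3867, 0.28, 0.2217]
ee_rot: [-0.151, 0.989, 0.0, 0.0]
ft_force: [0.0, -0.6, -0.2]
grip_width: -0.002
grasp_force: 0.0
```

```bash
python3 go.py .547 .008 .15 197.3
```

```text
clock 2.275 pos [0.3867 0.28   0.2217] yaw -162.7 delta [-0.48  -2.049  0.478] spin 0.001
```

Request:
carry_out([
  [-0.24,-1,0,0,-1],
  [-0.24,-1,0,0,-1],
  [-0.24,-1,0,0,-1],
])

```text
clock: 2.65
position: [0.4663, 0.1474, 0.2217]
ee_rot: [-0.15, 0.989, -0.0, 0.0]
ft_force: [0.0, 0.6, -0.6]
grip_width: -0.0
grasp_force: 0.0
```

Request:
carry_out([
  [-0.24,-1,0.2,0,-1],
  [-0.24,-1,0.48,0,-1],
  [-0.24,-1,0.48,0,-1],
  [-0.24,-1,0.48,0,-1],
])

```text
clock: 3.15
position: [0.5441, 0.015, 0.1473]
ee_rot: [-0.15, 0.989, -0.001, -0.002]
ft_force: [0.7, -0.0, 0.4]
grip_width: 0.0
grasp_force: 0.0
```

```bash
python3 go.py .547 .008 .037 197.3
```

```text
clock 3.15 pos [0.5441 0.015  0.1473] yaw -162.8 delta [-0.007 -0.049  0.735] spin -0.002
```

Request:
carry_out([
  [0,-0.01,0.2,0,-1],
  [0,-0.01,0.43,0,-1],
  [0,-0.01,0.43,0,-1],
  [0,-0.01,0.43,0,-1],
])

```text
clock: 3.65
position: [0.5456, 0.0174, 0.0864]
ee_rot: [-0.153, 0.988, 0.0, 0.001]
ft_force: [0.1, -0.8, 1.0]
grip_width: -0.0
grasp_force: 0.0
```

```bash
python3 go.py .547 .008 .037 197.3
python3 - <<'E'
from h import *
c=camera("side");save(c,"hook.png",(300,130,440,240),5)
E
```

```text
clock 3.65 pos [0.5456 0.0174 0.0864] yaw -162.4 delta [ 0.011 -0.062  0.33 ] spin 0.009
```

View pics/hook.png

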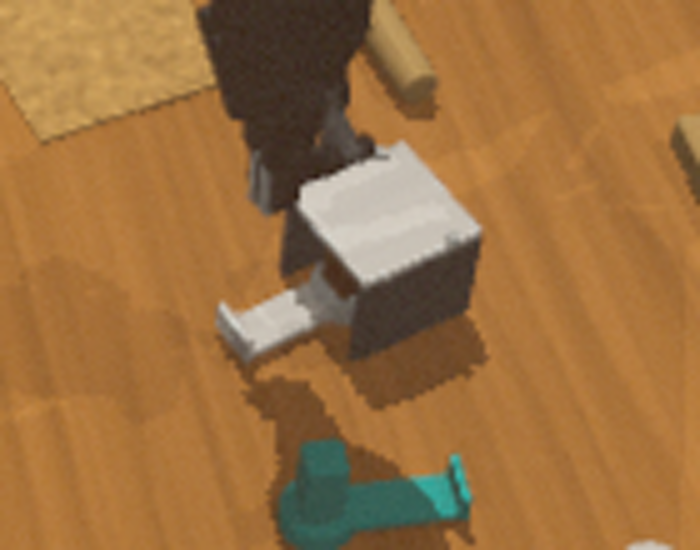

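Picture: the shut fingertips are at about (265,205) in the crop, in front of the roof edge. The lip is at (235,335), and the stamp is still in place. I'll check the tip position against the projection and the lip gap.

```bash
python3 - <<'E'
from h import *
c=camera("side")
for X in [(.5456,.0174,.064),(.5456-.011*.955,.0174-.011*.297,.064),(.547,.008,.009)]: print((pix(c,X)-[300,130])*5)
c=camera("top");P=pts(c);z=P[...,2]
m=(z>.055)&(z<.08)&(np.hypot(P[...,0]-.545,P[...,1]-.015)<.03);print(m.sum())
E
python3 go.py .547 .008 .037 197.3
```

```text
[265. 240.]
[245. 245.]
[265. 320.]
0
clock 3.8 pos [0.5458 0.0169 0.0864] yaw -162.5 delta [ 0.011 -0.059  0.33 ] spin 0.007
```

Request:
carry_out([
  [0.01,-0.06,0,0,-1],
  [0.01,-0.06,0.15,0,-1],
  [0.01,-0.06,0.27,0,-1],
  [0.01,-0.06,0.33,0,-1],
  [0.01,-0.06,0.33,0,-1],
  [0.01,-0.06,0.33,0,-1],
])

```text
clock: 4.55
position: [0.5465, 0.0075, 0.0359]
ee_rot: [-0.152, 0.988, 0.0, 0.0]
ft_force: [0.1, -0.3, -0.3]
grip_width: 0.001
grasp_force: 0.0
```

```bash
python3 go.py .547 .008 .037 197.3
python3 - <<'E'
from h import *
c=camera("side");save(c,"hook2.png",(300,130,440,240),5)
E
```

```text
clock 4.55 pos [0.5465 0.0075 0.0359] yaw -162.5 delta [-0.004  0.002 -0.007] spin 0.007
```

View pics/hook2.png

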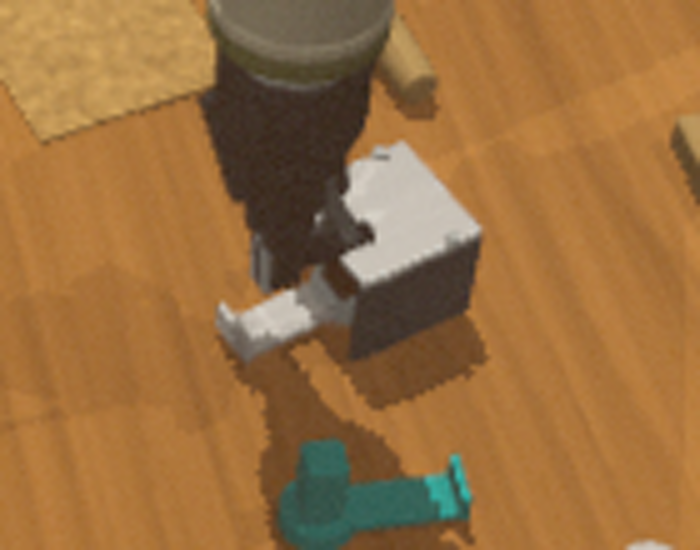

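Picture: the fingertip ends at about (265,290), near the far edge of the tab instead of overlapping its middle. I'll check it with depth.

Run:
```python
from h import *
np.set_printoptions(precision=1,suppress=True,linewidth=180)
a=np.radians(17.3);X=np.array([np.cos(a),np.sin(a)]);Y=np.array([-X[1],X[0]]);H=np.array([.6112,.0243])
c=camera("side");P=pts(c)*1000
for v in range(178,200,2):
    print(v,[tuple(int(k) for k in ((P[v,u,:2]/1000-H)@X*1000,(P[v,u,:2]/1000-H)@Y*1000,P[v,u,2])) for u in range(348,368,2)])
```

```text
178 [(-43, 64, -1), (-77, 8, 74), (-80, -4, 89), (-79, -11, 95), (-73, -11, 92), (-71, -17, 97), (-78, -34, 118), (-78, -42, 126), (-79, -51, 135), (-75, -53, 136)]
180 [(-47, 58, -1), (-77, 7, 68), (-77, 0, 75), (-78, -11, 87), (-78, -18, 94), (-77, -26, 101), (-77, -33, 109), (-77, -41, 117), (-76, -48, 124), (-77, -57, 132)]
182 [(-48, 54, -5), (-77, 6, 60), (-76, -1, 68), (-75, -7, 73), (-71, -10, 75), (-79, -29, 98), (-79, -37, 106), (-77, -43, 111), (-19, 21, 10), (-27, 3, 34)]
184 [(-53, 47, -3), (-78, 4, 55), (-77, -2, 61), (-73, -6, 63), (-70, -11, 66), (-65, -12, 64), (-27, 28, 0), (-28, 17, 12), (-24, 13, 13), (-26, 2, 26)]
186 [(-57, 41, -3), (-54, 36, 0), (-78, -4, 56), (-73, -6, 55), (-69, -9, 56), (-63, -11, 54), (-29, 24, -3), (-32, 11, 12), (-28, 7, 13), (-27, 0, 20)]
188 [(-63, 32, 0), (-57, 31, -2), (-53, 28, -1), (-47, 26, -2), (-43, 23, -2), (-42, 15, 5), (-37, 12, 6), (-36, 6, 11), (-31, 3, 11), (-25, 2, 8)]
190 [(-65, 29, -3), (-62, 24, 0), (-61, 15, 8), (-57, 13, 8), (-50, 12, 5), (-50, 4, 12), (-42, 6, 6), (-37, 3, 7), (-33, 0, 8), (-28, -2, 7)]
192 [(-75, 14, 10), (-69, 13, 6), (-64, 10, 7), (-59, 8, 6), (-54, 6, 5), (-53, 0, 12), (-48, -3, 12), (-40, -1, 5), (-37, -5, 7), (-33, -9, 8)]
194 [(-76, 12, 4), (-73, 7, 6), (-69, 4, 7), (-64, 2, 7), (-57, 1, 3), (-56, -5, 10), (-50, -6, 8), (-45, -8, 6), (-40, -10, 6), (-31, -8, -1)]
196 [(-86, -1, 17), (-77, 1, 7), (-72, -1, 8), (-68, -4, 8), (-63, -6, 7), (-59, -9, 8), (-52, -9, 4), (-45, -8, 0), (-38, -9, -5), (-33, -12, -4)]
198 [(-92, -10, 21), (-85, -10, 18), (-76, -6, 7), (-70, -8, 5), (-62, -6, -1), (-59, -10, 0), (-54, -12, 0), (-47, -12, -4), (-44, -18, 0), (-38, -18, -3)]
```

Depth suggests the tip may be higher than nominal. A short pull tests this safely: either it hooks the lip, or it passes over it.

Request:
carry_out([
  [0.04,0,0,0,-1],
  [0.08,0,0,0,-1],
  [0.12,0,0,0,-1],
  [0.12,0,0,0,-1],
])

```text
clock: 5.15
position: [0.5284, 0.0019, 0.0355]
ee_rot: [-0.152, 0.988, 0.0, -0.0]
ft_force: [0.3, -1.2, 0.8]
grip_width: -0.002
grasp_force: 0.0
```

```bash
python3 go.py .547 .008 .037 197.3; python3 lip.py | grep -A3 side;python3 - <<'E'
from h import *
c=camera("side");save(c,"hook3.png",(300,130,440,240),5)
E
```

```text
clock 5.15 pos [0.5284 0.0019 0.0355] yaw -162.5 delta [-0.13   0.002 -0.01 ] spin 0.007Traceback (most recent call last):
  File "lip.py", line 7, in <module>
    print(n,m.sum(),"hx",hx[m].min(),hx[m].max(),"hy",hy[m].min(),hy[m].max())
                         ~~~~~~~~~^^
    return umr_minimum(a, axis, None, out, keepdims, initial, where)
ValueError: zero-size array to reduction operation minimum which has no identity
```

View pics/hook3.png

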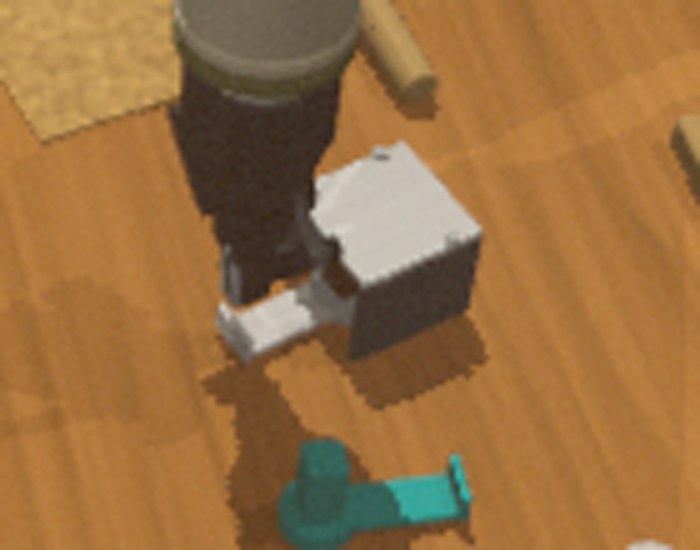

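No contact force, and the lip stayed put, so the fingertips passed above it. They really are higher than the reported pose implies. I'll go back over the tab and lower in small steps, watching the force.

Request:
carry_out([
  [-0.12,0,0,0,-1],
  [-0.12,0,0,0,-1],
  [-0.12,0,0.02,0,-1],
  [-0.12,0,0.04,0,-1],
  [-0.12,0,0.04,0,-1],
])

```text
clock: 5.88
position: [0.5456, 0.0074, 0.029]
ee_rot: [-0.152, 0.988, 0.0, -0.0]
ft_force: [-0.2, -0.0, 0.3]
grip_width: 0.002
grasp_force: 0.0
```

```bash
cat > tip.py <<'E'
from h import *
# lowest finger points: dark pixels in the region in front of hood, side cam
a=np.radians(17.3);X=np.array([np.cos(a),np.sin(a)]);Y=np.array([-X[1],X[0]]);H=np.array([.6112,.0243])
o=manip.get_obs();q=(o["position"][:2]-H);print("tcp hood",q@X,q@Y,o["position"][2],o["ft_force"].round(1))
c=camera("side");P=pts(c);r=P[...,:2]-H;hx,hy,z=r@X,r@Y,P[...,2]
m=(abs(hx-q@X)<.014)&(abs(hy-q@Y)<.02)&(z>.015)&(z<.2)&(c["depth"]>0)
v,u=np.nonzero(m)
for row in sorted(set(v))[-6:]:
    k=(v==row);print(row,k.sum(),u[k].min(),u[k].max(),"hx %.3f %.3f hy %.3f z %.3f"%(hx[m][k].min(),hx[m][k].max(),hy[m][k].mean(),z[m][k].mean()))
E
python3 tip.py
```

```text
tcp hood -0.06771236773969996 0.003339923383997295 0.02903884686022588 [-0.2 -0.   0.3]
185 9 349 359 hx -0.079 -0.061 hy -0.004 z 0.058
186 11 349 359 hx -0.078 -0.063 hy -0.006 z 0.055
187 9 350 358 hx -0.079 -0.063 hy -0.006 z 0.050
188 7 351 357 hx -0.079 -0.066 hy -0.008 z 0.049
189 5 351 355 hx -0.077 -0.073 hy -0.005 z 0.043
190 1 352 352 hx -0.077 -0.077 hy -0.004 z 0.039
```

Request:
carry_out([
  [0,0,0.03,0,-1],
  [0,0,0.06,0,-1],
  [0,0,0.08,0,-1],
  [0,0,0.08,0,-1],
])

```text
clock: 6.42
position: [0.5459, 0.0074, 0.017]
ee_rot: [-0.152, 0.988, -0.0, -0.0]
ft_force: [-0.4, -0.0, -0.8]
grip_width: -0.001
grasp_force: 0.0
```

```bash
python3 tip.py
```

```text
tcp hood -0.06741021323705469 0.0033177420931232242 0.017041081812674653 [-0.4 -0.  -0.8]
187 7 349 355 hx -0.079 -0.073 hy -0.003 z 0.049
188 8 349 356 hx -0.079 -0.070 hy -0.004 z 0.046
189 10 349 358 hx -0.079 -0.063 hy -0.005 z 0.042
190 9 350 358 hx -0.079 -0.062 hy -0.006 z 0.038
191 7 351 357 hx -0.078 -0.063 hy -0.007 z 0.035
192 4 351 354 hx -0.078 -0.074 hy -0.006 z 0.032
```

Request:
carry_out([
  [0,0,0.03,0,-1],
  [0,0,0.06,0,-1],
  [0,0,0.09,0,-1],
  [0,0,0.09,0,-1],
])

```text
clock: 6.98
position: [0.5458, 0.0074, 0.0034]
ee_rot: [-0.152, 0.988, 0.0, -0.0]
ft_force: [-0.9, -0.1, 0.2]
grip_width: 0.0
grasp_force: 0.0
```

```bash
python3 tip.py
```

```text
tcp hood -0.06750317155230047 0.003361468365211362 0.0033994320520479154 [-0.9 -0.1  0.2]
190 7 349 355 hx -0.080 -0.071 hy -0.003 z 0.037
191 7 349 355 hx -0.078 -0.072 hy -0.003 z 0.033
192 10 349 358 hx -0.079 -0.063 hy -0.006 z 0.030
193 9 350 358 hx -0.079 -0.061 hy -0.007 z 0.026
194 8 350 357 hx -0.078 -0.065 hy -0.008 z 0.024
195 5 351 355 hx -0.078 -0.069 hy -0.008 z 0.020
```

Request:
carry_out([
  [0,0,0.02,0,-1],
  [0,0,0.035,0,-1],
  [0,0,0.035,0,-1],
])

```text
clock: 7.4
position: [0.546, 0.0075, -0.0015]
ee_rot: [-0.152, 0.988, 0.0, -0.0]
ft_force: [-0.4, -0.4, 1.9]
grip_width: 0.003
grasp_force: 0.8
```

Request:
carry_out([
  [0.03,0,0,0,-1],
  [0.06,0,0,0,-1],
  [0.1,0,0,0,-1],
  [0.13,0,0,0,-1],
  [0.13,0,0,0,-1],
])

```text
clock: 8.02
position: [0.5268, 0.0014, -0.0014]
ee_rot: [-0.152, 0.988, 0.0, -0.0]
ft_force: [-1.3, -0.3, 1.6]
grip_width: -0.0
grasp_force: 0.6
```

```bash
python3 tip.py
python3 - <<'E'
from h import *
c=camera("side");save(c,"hook4.png",(300,130,440,240),5)
E
```

```text
tcp hood -0.08740983477818726 0.003225060406762668 -0.0014082836422630966 [-1.3 -0.3  1.6]
194 7 341 348 hx -0.101 -0.094 hy -0.001 z 0.032
195 7 342 348 hx -0.100 -0.093 hy -0.002 z 0.028
196 10 343 352 hx -0.099 -0.080 hy -0.007 z 0.027
197 9 343 351 hx -0.100 -0.084 hy -0.007 z 0.023
198 7 344 350 hx -0.101 -0.087 hy -0.008 z 0.020
199 3 345 348 hx -0.100 -0.092 hy -0.009 z 0.018
```

View pics/hook4.png

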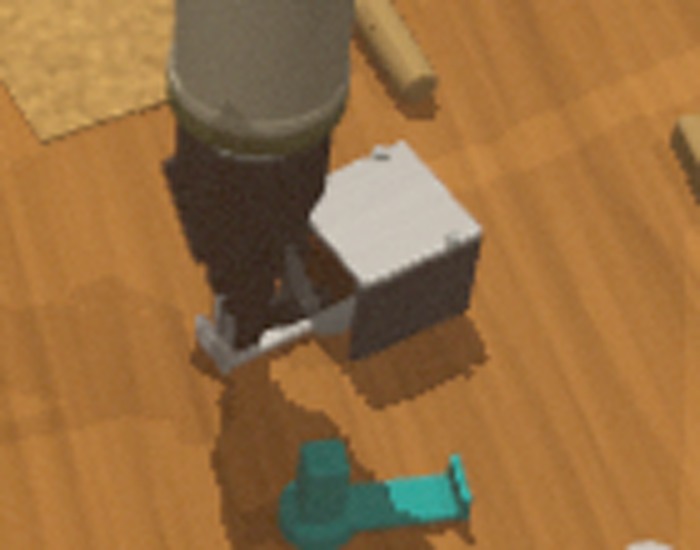

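The finger is in the tab and the lip has moved from about (235,335) to (215,345), so it is hooked. Tab contact shows the real tip sits about 32 mm higher than the reported z implies. I'll keep pulling, raised slightly.

Request:
carry_out([
  [0.04,0,-0.015,0,-1],
  [0.1,0,-0.015,0,-1],
  [0.16,0,-0.015,0,-1],
  [0.22,0,-0.015,0,-1],
  [0.28,0,-0.015,0,-1],
  [0.34,0,-0.015,0,-1],
  [0.4,0,-0.015,0,-1],
  [0.45,0,-0.015,0,-1],
  [0.5,0,-0.015,0,-1],
  [0.5,0,-0.015,0,-1],
  [0.48,0,-0.015,0,-1],
  [0.48,0,-0.015,0,-1],
])

```text
clock: 9.62
position: [0.4591, -0.0199, 0.0008]
ee_rot: [-0.152, 0.988, -0.0, -0.0]
ft_force: [-0.7, 0.3, 0.3]
grip_width: -0.002
grasp_force: 0.0
```

Request:
carry_out([
  [0,0,-0.3,0,-1],
  [0,0,-0.6,0,-1],
  [-0.2,0,-0.8,0,1],
  [-0.47,0,-0.8,0,1],
  [-0.47,0,-0.8,0,1],
  [-0.47,0,-0.8,0,1],
  [-0.47,0,-0.8,0,1],
  [-0.47,0,-0.8,0,1],
])

```text
clock: 10.62
position: [0.5256, 0.0009, 0.1209]
ee_rot: [-0.152, 0.988, 0.0, -0.0]
ft_force: [0.1, 0.5, 0.2]
grip_width: 1.002
grasp_force: 0.0
```

Run:
```python
from h import *
from go import go
np.set_printoptions(precision=4,suppress=True)
go([.5,0,.1],197.3)
a=np.radians(17.3);X=np.array([np.cos(a),np.sin(a)]);Y=np.array([-X[1],X[0]]);H=np.array([.6112,.0243])
for n in ["side","top"]:
    c=camera(n);P=pts(c);r=P[...,:2]-H;hx,hy,z=r@X,r@Y,P[...,2]
    m=(hx<-.05)&(hx>-.22)&(abs(hy)<.04)&(z>.005)&(z<.062)&(c["depth"]>0)
    for lo,hi in[(.005,.012),(.013,.03),(.03,.053),(.053,.06)]:
        k=m&(z>lo)&(z<hi)
        if k.sum(): print(n,lo,k.sum(),hx[k].min(),hx[k].max(),hy[k].min(),hy[k].max(),hx[k].mean(),hy[k].mean())
    for q in ["stamp_grip","stamp_lip"]:
        for b in boxes_of(q,c): print(q,np.round(b["position"],4),round(b["conf"],2))
    if n=="side": save(c,"out.png",(260,120,440,240),4.4)
```

```text
clock 10.625 pos [0.5256 0.0009 0.1209] yaw -162.5 delta [0.165 0.045 0.139] spin 0.006
side 0.005 218 -0.18002591994586178 -0.08059437302438212 -0.033248944520616115 0.021648228364212208 -0.13603127500253662 -0.0002980198153002086
side 0.013 85 -0.18004581062194494 -0.0917920596131623 -0.013481620798752517 0.018171077869290245 -0.13600830292368818 -0.0016311521493471686
side 0.03 66 -0.11670004936422164 -0.09356088738615731 -0.009996254714514695 0.013303863323369048 -0.10850494175124248 -0.0026970546771235707
side 0.053 45 -0.11486942753348976 -0.09510037918887179 -0.010298392252565102 0.013402046745658841 -0.10487038330330677 0.0012011466117700122
stamp_grip [ 0.5467 -0.1216  0.016 ] 0.92
stamp_grip [ 0.4948 -0.012   0.0094] 0.6
stamp_lip [ 0.5479 -0.1202  0.0142] 0.94
stamp_lip [ 0.4975 -0.015   0.0089] 0.69
stamp_grip [ 0.567  -0.1095  0.0163] 0.71
stamp_lip [ 0.5573 -0.1102  0.013 ] 0.56
```

View pics/out.png

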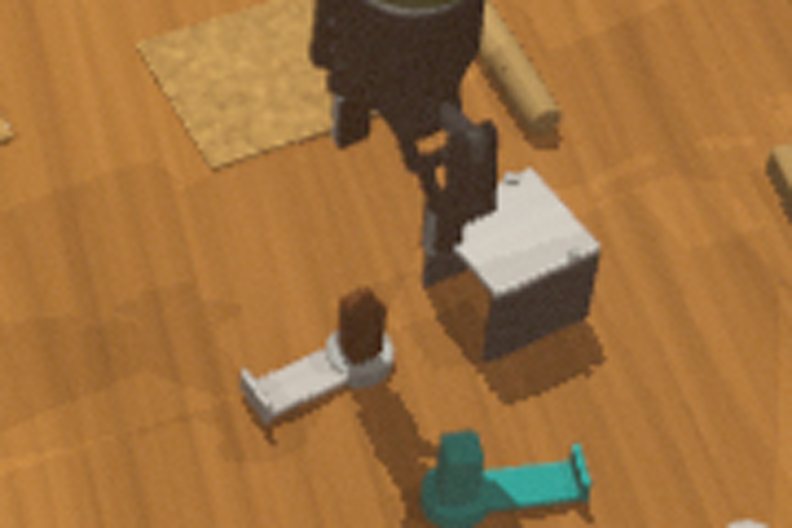

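The stamp stands clear in front of the hood (handle at about (362,320) in the crop), upright at hx ≈ -0.104. Next I'll position above it and descend.

```bash
python3 go.py .5112 -.0042 .008 197.3
```

```text
clock 10.925 pos [0.526  0.0012 0.121 ] yaw -162.5 delta [ 0.105 -0.005  0.753] spin 0.007
```

Request:
carry_out([
  [0.105,-0.005,0,0.007,1],
  [0.105,-0.005,0,0.007,1],
  [0.105,-0.005,0.2,0.007,1],
  [0.105,-0.005,0.4,0.007,1],
  [0.105,-0.005,0.55,0.007,1],
  [0.105,-0.005,0.65,0.007,1],
  [0.105,-0.005,0.75,0.007,1],
  [0.105,-0.005,0.75,0.007,1],
])

```text
clock: 11.92
position: [0.5108, -0.0044, 0.0077]
ee_rot: [-0.15, 0.989, -0.0, -0.001]
ft_force: [0.5, 0.5, 0.5]
grip_width: 1.001
grasp_force: 0.0
```

```bash
python3 go.py .5112 -.0042 .008 197.3
python3 - <<'E'
from h import *
c=camera("side");save(c,"grasp.png",(280,130,420,250),5)
E
```

```text
clock 11.925 pos [ 0.5108 -0.0044  0.0077] yaw -162.7 delta [-0.003  0.    -0.002] spin 0.0
```

View pics/grasp.png

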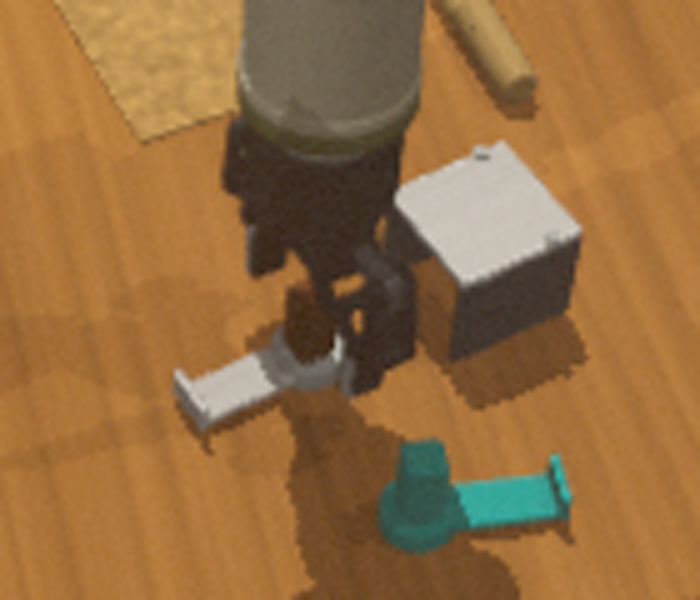

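The fingers straddle the handle: near tip at (365,390), far tip at (265,270), handle at (312,320). Closing now.

Request:
carry_out([
  [0,0,0,0,-1],
  [0,0,0,0,-1],
  [0,0,0,0,-1],
  [0,0,0,0,-1],
  [0,0,0,0,-1],
  [0,0,0,0,-1],
  [0,0,0,0,-1],
], force=80)

```text
clock: 12.85
position: [0.5116, -0.0041, 0.0088]
ee_rot: [-0.15, 0.989, 0.0, 0.0]
ft_force: [-0.7, 0.8, 6.1]
grip_width: 0.248
grasp_force: 78.8
```

Request:
carry_out([
  [0,0,-0.15,0,-1],
  [0,0,-0.4,0,-1],
  [0,0,-0.7,0,-1],
  [0,0,-0.9,0,-1],
  [0,0,-0.9,0,-1],
])

```text
clock: 13.48
position: [0.5123, -0.0043, 0.145]
ee_rot: [-0.15, 0.989, 0.0, 0.002]
ft_force: [-0.2, 0.3, -3.3]
grip_width: 0.248
grasp_force: 78.5
```

```bash
cat > st.py <<'E'
from h import *
from go import go
np.set_printoptions(precision=4,suppress=True)
o=manip.get_obs();T=o["position"];print("grip",o["grip_width"],o["grasp_force"],"ft",o["ft_force"].round(2))
go([.543,-.254,T[2]])
# stamp points below the gripper, along hood-aligned tool axes
from scipy.spatial.transform import Rotation as R
M=R.from_quat(o["ee_rot"]).as_matrix()
c=camera("side");P=pts(c);L=(P-T)@M
for q in ["stamp_grip","stamp_die","stamp_lip"]:
    for b in outline_of(q,c):
        m=b["region"]&(c["depth"]>0)
        if np.hypot(*(P[m].mean(0)-T)[:2])<.09:
            p=P[m];l=L[m];print(q,b["conf"],m.sum(),"tool-frame min/max",l.min(0),l.max(0),"world z",np.percentile(p[:,2],[2,50,98]))
m=(abs(L[...,0]-.04)<.05)&(abs(L[...,1])<.03)&(L[...,2]>-.03)&(L[...,2]<.06)&(c["img"].min(-1)>110)&(c["depth"]>0)
k=L[m]
for lo in np.arange(-.01,.09,.01):
    j=(k[:,0]>=lo)&(k[:,0]<lo+.01)
    if j.sum(): print("tx %.3f"%(lo+.005),j.sum(),"ty",k[j,1].min(),k[j,1].max(),"worldz",np.percentile(P[m][j,2],[5,50,95]))
E
python3 st.py
```

```text
grip 0.24752366851240065 78.4961485862732 ft [-0.23  0.28 -3.33]
clock 13.475 pos [ 0.5123 -0.0043  0.145 ] yaw -162.7 delta [ 0.299 -1.65  -0.001] spin 0
stamp_grip 0.59 384 tool-frame min/max [-0.0711 -0.0219 -0.0483] [0.0762 0.13   0.1492] world z [0.1356 0.1454 0.1901]
stamp_die 0.72 402 tool-frame min/max [-0.0564 -0.0219 -0.0483] [0.0762 0.13   0.1492] world z [-0.002   0.1448  0.19  ]
stamp_lip 0.88 347 tool-frame min/max [-0.0701 -0.0219 -0.0483] [0.0762 0.133  0.1453] world z [0.1397 0.1454 0.1897]
tx -0.005 1 ty -0.01570747054983194 -0.01570747054983194 worldz [0.1465 0.1465 0.1465]
tx 0.005 2 ty 0.012827578355096108 0.016206105062081696 worldz [0.1472 0.1475 0.1478]
tx 0.015 8 ty -0.012183824138872607 0.014203869439062926 worldz [0.1445 0.1457 0.1474]
tx 0.025 29 ty -0.012930741688508074 0.011478759275559627 worldz [0.1419 0.1438 0.1465]
tx 0.035 38 ty -0.014847655263386748 0.015040313614609502 worldz [0.14   0.1438 0.1463]
tx 0.045 34 ty -0.01473878069431234 0.01159910748442525 worldz [0.141  0.1441 0.1461]
tx 0.055 36 ty -0.012359566038134113 0.012311518696954123 worldz [0.1402 0.1435 0.1461]
tx 0.065 22 ty -0.013845039470176991 0.012044186418350915 worldz [0.1414 0.1434 0.1467]
tx 0.075 22 ty -0.014247676780843875 0.014158086890129713 worldz [0.1545 0.1571 0.1592]
```

Grasped and level, with the weight reading 3.3 N. Underside z is about the reported TCP z minus 9.5 mm. Carrying it to the anvil.

Request:
carry_out([
  [0.1,-0.3,0,0,-1],
  [0.15,-0.6,0,0,-1],
  [0.15,-0.85,0,0,-1],
  [0.15,-0.85,0,0,-1],
])

```text
clock: 14.18
position: [0.5269, -0.1361, 0.1421]
ee_rot: [-0.148, 0.989, -0.001, -0.001]
ft_force: [0.1, 0.7, -2.5]
grip_width: 0.244
grasp_force: 79.0
```

Request:
carry_out([
  [0.07,-0.3,0,0,-1],
  [0.13,-0.6,0,0,-1],
  [0.13,-0.8,0,0,-1],
  [0.13,-0.8,0,0,-1],
  [0.13,-0.8,0,0,-1],
])

```text
clock: 14.8
position: [0.5445, -0.2515, 0.1423]
ee_rot: [-0.151, 0.989, 0.001, -0.001]
ft_force: [0.1, -0.0, -2.7]
grip_width: 0.245
grasp_force: 79.6
```

```bash
python3 go.py .545 -.2535 .06 197.3; python3 st.py | grep -v stamp
python3 - <<'E'
from h import *
c=camera("side");P=pts(c);im=cv2.cvtColor(c["img"],cv2.COLOR_RGB2HSV);z=P[...,2]
m=(np.hypot(P[...,0]-.543,P[...,1]+.254)<.045)&(z>.035)&(z<.045)&(im[...,1]>130)
print(m.sum(),P[m].min(0),P[m].max(0),np.median(z[m]))
E
```

```text
clock 14.8 pos [ 0.5445 -0.2515  0.1423] yaw -162.6 delta [ 0.    -0.015  0.548] spin 0.002
grip 0.24474700239452973 79.55965876579285 ft [ 0.07 -0.02 -2.7 ]
clock 14.8 pos [ 0.5445 -0.2515  0.1423] yaw -162.6 delta [ 0.014 -0.013 -0.   ] spin 0
tx -0.005 1 ty -0.01873707297694935 -0.01873707297694935 worldz [0.145 0.145 0.145]
tx 0.005 3 ty 0.013931610973225641 0.015605496422195051 worldz [0.1427 0.145  0.1474]
tx 0.015 6 ty 0.009666830584641614 0.013812235667268148 worldz [0.1407 0.1448 0.1452]
tx 0.025 42 ty -0.0154081927234315 0.011224473773650412 worldz [0.1392 0.1416 0.144 ]
tx 0.035 51 ty -0.014465242446719748 0.010968179425694256 worldz [0.138  0.1413 0.1436]
tx 0.045 53 ty -0.013978820529635562 0.012388788324525774 worldz [0.1386 0.1413 0.1431]
tx 0.055 55 ty -0.014866153208724378 0.011605547081711068 worldz [0.1383 0.1409 0.1436]
tx 0.065 29 ty -0.013703053629837723 0.01352763241280202 worldz [0.1385 0.1415 0.1442]
tx 0.075 33 ty -0.015602453404279038 0.013217750410500257 worldz [0.1528 0.1549 0.1573]
441 [ 0.5137919  -0.28556454  0.03520758] [ 0.57073939 -0.2276934   0.0441121 ] 0.03915312263161094
```

Request:
carry_out([
  [0,-0.02,0.15,0,-1],
  [0,-0.02,0.35,0,-1],
  [0,-0.02,0.5,0,-1],
  [0,-0.02,0.56,0,-1],
  [0,-0.02,0.57,0,-1],
  [0,-0.02,0.57,0,-1],
])

```text
clock: 15.8
position: [0.5462, -0.2561, 0.0588]
ee_rot: [-0.15, 0.989, -0.0, 0.001]
ft_force: [-0.4, 0.8, -2.0]
grip_width: 0.247
grasp_force: 79.6
```

```bash
python3 go.py .545 -.2545 .05 197.3;python3 st.py | grep -v stamp
```

```text
clock 15.8 pos [ 0.5462 -0.2561  0.0588] yaw -162.7 delta [0.005 0.013 0.059] spin 0.0
grip 0.24722696038860437 79.57381010055542 ft [-0.45  0.84 -1.95]
clock 15.8 pos [ 0.5462 -0.2561  0.0588] yaw -162.7 delta [ 0.016  0.02  -0.   ] spin 0
tx 0.005 2 ty 0.01483055006797829 0.017841177201485644 worldz [0.059  0.0599 0.0607]
tx 0.015 12 ty -0.006952705528270121 0.029702296851309873 worldz [0.0355 0.06   0.0672]
tx 0.025 49 ty -0.02901353119936052 0.0298826269247832 worldz [0.0328 0.0566 0.0596]
tx 0.035 46 ty -0.026175537951470994 0.011395032846654607 worldz [0.055  0.0576 0.0614]
tx 0.045 48 ty -0.014313324294080837 0.011548637588184639 worldz [0.0549 0.0575 0.0607]
tx 0.055 47 ty -0.014315732906124371 0.0111720227672222 worldz [0.0561 0.0578 0.06  ]
tx 0.065 31 ty -0.014441539202084672 0.012230387972634338 worldz [0.0552 0.0584 0.0609]
tx 0.075 31 ty -0.01559999787894448 0.013018973877840394 worldz [0.0678 0.0711 0.0744]
```

Request:
carry_out([
  [0.005,0.01,0.02,0,-1],
  [0.005,0.01,0.04,0,-1],
  [0.005,0.01,0.05,0,-1],
  [0.005,0.01,0.05,0,-1],
])

```text
clock: 16.5
position: [0.5444, -0.2547, 0.0502]
ee_rot: [-0.15, 0.989, 0.0, -0.0]
ft_force: [-0.4, 0.3, -2.7]
grip_width: 0.252
grasp_force: 79.6
```

Request:
carry_out([
  [0,0,0.005,0,-1],
  [0,0,0.01,0,-1],
  [0,0,0.01,0,-1],
])

```text
clock: 16.88
position: [0.5446, -0.2548, 0.0489]
ee_rot: [-0.15, 0.989, 0.0, 0.0]
ft_force: [0.4, -0.2, -2.2]
grip_width: 0.244
grasp_force: 79.6
```

Request:
carry_out([
  [0,0,0.005,0,-1],
  [0,0,0.01,0,-1],
  [0,0,0.01,0,-1],
])

```text
clock: 17.25
position: [0.5446, -0.2547, 0.0477]
ee_rot: [-0.15, 0.989, 0.0, 0.0]
ft_force: [-2.5, 1.2, 4.0]
grip_width: 0.252
grasp_force: 80.2
```

Request:
carry_out([
  [0,0,0.006,0,-1],
  [0,0,0.012,0,-1],
  [0,0,0.012,0,-1],
])

```text
clock: 17.62
position: [0.5446, -0.2548, 0.0463]
ee_rot: [-0.15, 0.989, 0.0, 0.0]
ft_force: [-4.1, 2.8, 10.0]
grip_width: 0.247
grasp_force: 81.1
```

Request:
carry_out([
  [0,0,0.005,0,-1],
  [0,0,0.005,0,-1],
  [0,0,0.005,0,-1],
  [0,0,0.005,0,-1],
  [0,0,0.005,0,-1],
  [0,0,0.005,0,-1],
  [0,0,0.005,0,-1],
])

```text
clock: 18.5
position: [0.5446, -0.2548, 0.0458]
ee_rot: [-0.15, 0.989, 0.0, 0.0]
ft_force: [-5.1, 3.2, 13.2]
grip_width: 0.246
grasp_force: 81.4
```

```bash
python3 st.py | grep -v stamp
```

```text
grip 0.24630048924337014 81.41725301742554 ft [-5.07  3.16 13.23]
clock 18.5 pos [ 0.5446 -0.2548  0.0458] yaw -162.7 delta [ 0.009  0.008 -0.   ] spin 0
tx -0.005 3 ty -0.029767403195132 -0.028416951676167968 worldz [0.0319 0.0324 0.0362]
tx 0.005 4 ty 0.0160682447971812 0.02978842093919156 worldz [0.0343 0.0375 0.0455]
tx 0.015 12 ty 0.011467306573302027 0.02982278145705672 worldz [0.0321 0.0461 0.0713]
tx 0.025 51 ty -0.025831505591553575 0.029277173660242364 worldz [0.0303 0.0433 0.0476]
tx 0.035 61 ty -0.02888913387399564 0.01811692761589474 worldz [0.0305 0.0444 0.0477]
tx 0.045 48 ty -0.02331124362689243 0.011217541367744301 worldz [0.0328 0.0443 0.0481]
tx 0.055 47 ty -0.016147257879350636 0.011539518530258534 worldz [0.0416 0.0448 0.0484]
tx 0.065 31 ty -0.015141978348825852 0.011313310197965184 worldz [0.0432 0.0454 0.0463]
tx 0.075 29 ty -0.016074924562921394 0.01311355199817655 worldz [0.0545 0.0586 0.0615]
```

About 16 N held for a second. Lifting gently, straight up.

Request:
carry_out([
  [0,0,-0.005,0,-1],
  [0,0,-0.012,0,-1],
  [0,0,-0.02,0,-1],
  [0,0,-0.03,0,-1],
  [0,0,-0.06,0,-1],
  [0,0,-0.15,0,-1],
  [0,0,-0.35,0,-1],
  [0,0,-0.65,0,-1],
  [0,0,-0.65,0,-1],
])

```text
clock: 19.82
position: [0.5465, -0.256, 0.1467]
ee_rot: [-0.15, 0.989, -0.001, 0.003]
ft_force: [0.0, 0.1, -2.8]
grip_width: 0.252
grasp_force: 79.9
```

```bash
python3 - <<'E'
from h import *
c=camera("side");P=pts(c);im=cv2.cvtColor(c["img"],cv2.COLOR_RGB2HSV);z=P[...,2]
m=(np.hypot(P[...,0]-.543,P[...,1]+.254)<.045)&(z>.035)&(z<.045)&(im[...,1]>130)
print(m.sum(),P[m].min(0),P[m].max(0),np.median(z[m]))
E
python3 go.py .508 .248 .14; python3 st.py | grep -v stamp
```

```text
436 [ 0.51413807 -0.28525971  0.03508384] [ 0.57129257 -0.22808616  0.04359978] 0.03910595735387912
clock 19.875 pos [ 0.5454 -0.2552  0.1444] yaw -162.7 delta [-0.759  3.277  0.026] spin 0
grip 0.24972981617132645 79.86825585365295 ft [-0.34 -0.02 -3.03]
clock 19.875 pos [ 0.5454 -0.2552  0.1444] yaw -162.7 delta [ 0.013  0.013 -0.   ] spin 0
tx 0.005 4 ty -0.020442523586917588 0.017133668352488998 worldz [0.1367 0.1453 0.1467]
tx 0.015 10 ty -0.011130960865795077 0.013117270749789528 worldz [0.1408 0.1459 0.1493]
tx 0.025 46 ty -0.014567165824690732 0.011533698549842809 worldz [0.1407 0.1428 0.1453]
tx 0.035 51 ty -0.014195524741378154 0.012071346365629785 worldz [0.1405 0.1432 0.1456]
tx 0.045 54 ty -0.014380987368219092 0.01177436462555944 worldz [0.1408 0.1431 0.1453]
tx 0.055 53 ty -0.014733802601560896 0.011482437802204405 worldz [0.1417 0.1435 0.1457]
tx 0.065 33 ty -0.013890089989960237 0.012200912127351868 worldz [0.1413 0.144  0.1461]
tx 0.075 29 ty -0.015169949023519695 0.0124861628996133 worldz [0.1544 0.1571 0.1591]
```

The blank hasn't moved. Carrying the stamp to the pad.

Request:
carry_out([
  [-0.08,0.3,0,0,-1],
  [-0.16,0.65,0,0,-1],
  [-0.23,1,0,0,-1],
  [-0.23,1,0,0,-1],
])

```text
clock: 20.58
position: [0.5324, -0.0959, 0.1413]
ee_rot: [-0.154, 0.988, 0.001, -0.001]
ft_force: [0.6, -0.1, -2.9]
grip_width: 0.248
grasp_force: 79.9
```

Request:
carry_out([
  [-0.08,0.33,0,0,-1],
  [-0.16,0.66,0,0,-1],
  [-0.23,1,0,0,-1],
  [-0.23,1,0,0,-1],
])

```text
clock: 21.08
position: [0.5203, 0.0564, 0.1415]
ee_rot: [-0.154, 0.988, 0.001, -0.001]
ft_force: [-0.5, -1.5, -2.7]
grip_width: 0.252
grasp_force: 79.9
```

Request:
carry_out([
  [-0.08,0.33,0,0,-1],
  [-0.16,0.66,0,0,-1],
  [-0.23,1,0,0,-1],
  [-0.23,1,0,0,-1],
  [-0.23,1,0,0,-1],
])

```text
clock: 21.7
position: [0.5097, 0.204, 0.1417]
ee_rot: [-0.15, 0.989, -0.001, -0.0]
ft_force: [-0.4, -0.5, -3.3]
grip_width: 0.246
grasp_force: 79.8
```

```bash
python3 go.py .510 .248 .02
```

```text
clock 21.7 pos [0.5097 0.204  0.1417] yaw -162.8 delta [-0.089  0.28   0.811] spin 0
```

Request:
carry_out([
  [-0.09,0.28,0,0,-1],
  [-0.09,0.28,0.2,0,-1],
  [-0.09,0.28,0.45,0,-1],
  [-0.09,0.28,0.65,0,-1],
  [-0.09,0.28,0.77,0,-1],
  [-0.09,0.28,0.81,0,-1],
  [-0.09,0.28,0.81,0,-1],
])

```text
clock: 22.58
position: [0.5104, 0.2495, 0.0213]
ee_rot: [-0.15, 0.989, 0.0, 0.0]
ft_force: [1.3, -0.4, -2.4]
grip_width: 0.252
grasp_force: 80.2
```

Request:
carry_out([
  [0,0,0.02,0,-1],
  [0,0,0.03,0,-1],
  [0,0,0.035,0,-1],
  [0,0,0.035,0,-1],
])

```text
clock: 23.08
position: [0.5099, 0.2499, 0.0157]
ee_rot: [-0.15, 0.989, 0.0, 0.0]
ft_force: [1.1, -0.8, -2.3]
grip_width: 0.252
grasp_force: 80.2
```

Request:
carry_out([
  [0,0,0.01,0,-1],
  [0,0,0.017,0,-1],
  [0,0,0.017,0,-1],
])

```text
clock: 23.45
position: [0.5098, 0.2498, 0.0129]
ee_rot: [-0.15, 0.989, -0.0, -0.0]
ft_force: [0.4, -0.4, -2.1]
grip_width: 0.245
grasp_force: 80.2
```

Request:
carry_out([
  [0,0,0.007,0,-1],
  [0,0,0.007,0,-1],
])

```text
clock: 23.7
position: [0.5099, 0.2498, 0.0119]
ee_rot: [-0.15, 0.989, 0.0, -0.0]
ft_force: [-1.2, -0.4, -2.6]
grip_width: 0.249
grasp_force: 80.2
```

Request:
carry_out([
  [0,0,0.007,0,-1],
  [0,0,0.007,0,-1],
])

```text
clock: 23.95
position: [0.51, 0.2499, 0.0118]
ee_rot: [-0.15, 0.989, 0.0, 0.0]
ft_force: [-3.4, -2.3, 6.9]
grip_width: 0.249
grasp_force: 81.7
```

Contact with the pad. Releasing, then rising.

Request:
carry_out([
  [0,0,-0.005,0,-0.3],
  [0,0,-0.005,0,0.2],
  [0,0,-0.005,0,1],
  [0,0,-0.005,0,1],
  [0,0,-0.005,0,1],
  [0,0,-0.1,0,1],
  [0,0,-0.3,0,1],
  [0,0,-0.6,0,1],
  [0,0,-1,0,1],
  [0,0,-1,0,1],
  [0,0,-1,0,1],
  [0,0,-1,0,1],
])

```text
clock: 25.45
position: [0.5092, 0.2495, 0.16]
ee_rot: [-0.15, 0.989, -0.0, -0.001]
ft_force: [0.5, 0.3, -0.2]
grip_width: 1.002
grasp_force: 0.0
```

Run:
```python
from h import *
o=manip.get_obs();print(o["position"],o["grip_width"],o["ft_force"])
c=camera("side");save(c,"end.png",s=1.25);P=pts(c);z=P[...,2]
m=(np.hypot(P[...,0]-.508,P[...,1]-.248)<.05)&(z>.035)&(z<.075);print(m.sum(),P[m].mean(0),P[m].max(0))
k=m&(z>.054);print(k.sum(),P[k].mean(0) if k.any() else 0)
```

```text
[0.50922403 0.24947203 0.1599812 ] 1.001972539255987 [ 0.49404795  0.27284553 -0.23438453]
90 [0.50854001 0.24330882 0.0505805 ] [0.52215811 0.26079022 0.06144884]
39 [0.50921917 0.24517928 0.05720292]
```

View pics/end.png

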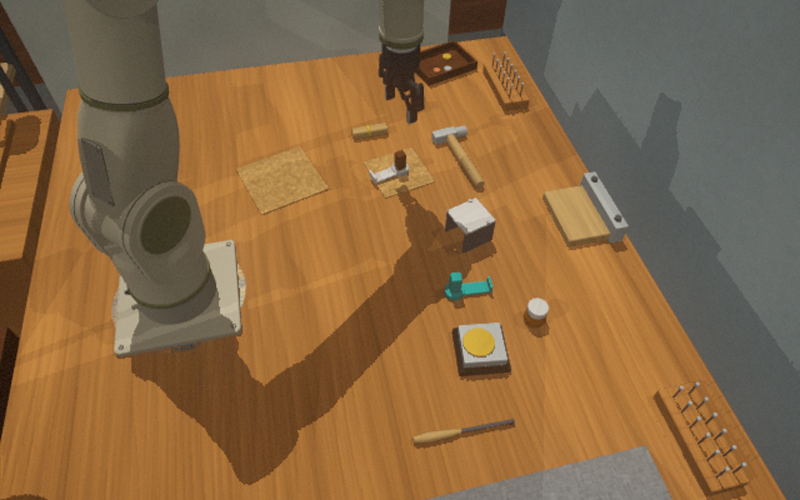

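The stamp stands upright in the middle of the pad at (400,162), the blank is in place at (480,342), and the gripper is clear.

```bash
python3 -c "
from workcell import ticket
print(ticket.hand_in())"
```

```text
the job is handed in; nothing more can be done
None
```

The job is handed in with no verdict shown: I slid the stamp out, pressed it on the blank at about 16 N for roughly a second, lifted it off with no measurable blank shift, and left it upright near the middle of the 130 mm cork pad with the gripper clear.

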